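Tighten the lid of a paint pressure pot evenly and shut its vent

ROBOT

A 6-joint arm with a two-finger parallel gripper is mounted at the origin on a cart in front of the work surface, level with it; the furniture and walls round the work are solid. World frame = base frame: x ahead of the robot, y to its left, z up, the work surface at z = 0. Lengths are in m, angles in rad, forces in N, time in s.
With the tool pointing down it reaches from about 0.375 to 0.975 m from the base axis. Payload 3.8 kg.
Tool frame: the origin (TCP) lies between the finger pads; the fingertips stand 17 mm ahead of it and the grasp point (between the pads) lies 2 mm behind it; z points along the fingers, y is the line along which they close (so a half turn about z gives the same grasp; the last joint's range is limited). The gripper opens to 85 mm and grips with 20 to 120 N. Pads are 22 mm wide; open, the fingers measure 114 mm over their backs; the gripper's body (76 mm by 85 mm) begins 54 mm behind the grasp point. The pads swing forward as they close: fully open they stand 13 mm farther back than shut.
Start: joints at [-1.145, 0.264, 1.604, -0, 1.274, -0.037], TCP at [0.301, -0.604, 0.248] pointing down, gripper open.
Joint ranges: [-2.63, 2.63], [-0.94, 2.18], [0.31, 2.57], [-1.31, 4.45], [0, 2.66], [-2.55, 2.55]. Speed limits (rad/s): [2.57, 2.57, 3.14, 3.14, 3.14, 3.14].

INTERFACE

Orientations are given as a rotation vector (axis times angle).
In Python, from workcell import bot gives the robot as it stands.
- The arm moves only by the tool play_rows, never from a script. Its argument "steps" is one flat list of numbers, 4 for each row, row after row: the shift along the tool's x, y, z in m, then the turn about the tool's z in rad. A call has 1 to 10 rows; each row is the pose to reach, as a shift and turn from the pose commanded when the call began, along the tool's axes at that moment; what a row does not reach only later rows make up. A row lasts 1/8 s, in which the tool goes at most 62.5 mm and 10.7 degrees, less where a joint would pass 70% of its speed; a pose out of reach is approached as far as the arm can. A call with a gripper value outside its range is refused whole. "jaw" is the closure in counts, from 0 (fully open) to 255 (shut), set as the call begins (left out, the last holds). The fingers move at their own pace and stop on an object; "grip_force" is the grip in N (left out, the last holds). Time passes only in rows, so rows that repeat a pose let the fingers close. It gives the time, the measured TCP pose, the force, the opening and the grip force at its end, in the units of the state.
- bot.read_state(): the state, without advancing time (a new reading comes with each control period).
- bot.read_camera(name): name is "scene" or "top" or "wrist"; returns a dict with "pixels" (400x640x3 uint8, blue, green, red), "mtx" (3x3 intrinsics, pixels), "R" (3x3) and "t" (3): a world point X has camera coordinates R X + t. Camera axes: x right, y down, z forward; pixel columns grow to the right and rows downward; lengths in m; the calibration is good to about 2 mm. The wrist camera is an equidistant fisheye: a pixel r from the principal point sees the ray r / f radians off the axis. A picture is of the moment at which its call begins. There is no depth.
- bot.finish_job(): hands the job in; it is judged then, once.
The state is a dict: "time": time; "q": joint angles; "joint_vel": joint speeds; "joint_torque": joint torques, N m; "tool_pos": TCP position; "tcp_rot": TCP orientation; "wrist_force": force on the tool from outside, world axes, zero at the start; "torque": the same for the moment, N m; "width": opening from 0.0 (shut) to 1.0 (fully open); "grip_force": force on a finger pad.
Only numpy, scipy, OpenCV 4.12 (cv2) and the standard library are available. Lean on these libraries where they do the work, as an engineer would, in place of code of your own. Each camera call takes 0.05 s, during which the arm holds its last target. There are 200 camera calls.

TASK

Close up the blue paint pot: tighten its four T-handled nuts clockwise in two rounds, working crosswise, so that the lid goes down level and never cocks - first one opposite pair about half way, then the other pair about half way; then one opposite pair fully home, and last the other pair. With the lid seated flat all round, turn the red vent lever clockwise as far as it goes, so that it stands square across its pipe, and leave everything else on the bench where it is.

Things in the scene. Friction and masses are not known exactly. Their poses are not given: they have to be found in the camera images.
- pot: Blue steel paint pressure pot, 100 mm across, fixed upright on a plywood board 63 mm above the desk (cannot move). Origin: centre of its underside; z up. Its brass nipple points along -x, its dial gauge along -y. Four studs stand on a 75 mm radius at 45, 135, 225, 315 degrees counter-clockwise from +x; nuts 1, 2, 3, 4 sit on them in that order: 1 is opposite 3, 2 opposite 4.
- rim (a point): Centre of the pot's metal landing rim, 101 mm above the pot's underside; z up. The lid's underside rests on it when fully down.
- lid: Round aluminium lid, 132 mm across, 10 mm thick, four drilled ears round the studs (1.5 mm play). Origin: centre of its underside; axes as the pot's. It lies on a springy seal, 3.3 mm above the rim, until the nuts draw it down; the seal pushes up with 2.5 N per mm at each nut. One nut turned alone tilts it by 0.013 rad per rad of turn; over 0.018 rad it is cocked. A relief valve 13 mm high stands 34 mm along -x.
- lid_face (a point): Centre of the lid's underside (same as the lid's origin). Its height above rim is the gap left: 3.3 mm at the start, 0 when seated.
- masking_tape: Yellow roll of masking tape, 76 mm across, 18 mm high, lying flat on the green mat; a bystander. Origin: centre of its underside.
- sanding_block: Wooden sanding block, 46x80x28 mm, on the green mat; a bystander. Origin: centre of its underside.
- gold_jar: Small glass jar with a gold cap, 42 mm across, 46 mm high, standing on the desk; a bystander. Origin: centre of its underside.
- spray_can: Green spray can with a white cap, 52 mm across, 170 mm high, standing on the right-hand table; a bystander. Origin: centre of its underside. A solid drawer chest 0.59 m high rises behind it: its front face is at x = 0.52 (0.49 at an open drawer) for all y below -0.33; keep the arm clear of it.
- vent (a joint): Angle of the red vent lever, rad: 1.57 = open (along the lid's +x, in line with its pipe), 0 = shut (along the lid's -y, square across the pipe; a stop). Shuts clockwise seen from above, stays where left, needs about 1 N at its tip. A flat bar 10 mm wide, 5 mm thick, 50 mm long from its pivot at the lid's centre; its underside is 12.5 mm above the lid's top face.
- vent_tip (a point): On the upright peg (10 mm across) at the end of the red vent lever, 46 mm from the pivot at the lid's centre; this point is 20.5 mm above the lid's top face, the peg's top 6 mm above this point.
- nut_1 (a joint): How far nut 1 is screwed down, rad: grows turning clockwise seen from above; 0 = slack, 2.0 = fully home (a stop). Sinks 2 mm per rad, begins to press on the lid at about 0.3. Starts finger-loose, under 0.3; turns against about 0.1 N m and stays where it is left.
- handle_1 (a point): Centre of the T-bar of nut 1, on the nut's axis: a dark steel bar 64 mm long, 12 mm wide, 12 mm high; x along the bar, z up. The bar lies square to the pot's radius when the nut is home (2.0), and 2.0 rad counter-clockwise from that at 0. Below it the stem is 12 mm thick for 17 mm; the lid's top is 36 mm (36.6 while loose) below the bar's centre. Neighbouring nuts are 106 mm apart.
- nut_2 (a joint): How far nut 2 is screwed down, rad: grows turning clockwise seen from above; 0 = slack, 2.0 = fully home (a stop). Sinks 2 mm per rad, begins to press on the lid at about 0.3. Starts finger-loose, under 0.3; turns against about 0.1 N m and stays where it is left.
- handle_2 (a point): Centre of the T-bar of nut 2, on the nut's axis: a dark steel bar 64 mm long, 12 mm wide, 12 mm high; x along the bar, z up. The bar lies square to the pot's radius when the nut is home (2.0), and 2.0 rad counter-clockwise from that at 0. Below it the stem is 12 mm thick for 17 mm; the lid's top is 36 mm (36.6 while loose) below the bar's centre. Neighbouring nuts are 106 mm apart.
- nut_3 (a joint): How far nut 3 is screwed down, rad: grows turning clockwise seen from above; 0 = slack, 2.0 = fully home (a stop). Sinks 2 mm per rad, begins to press on the lid at about 0.3. Starts finger-loose, under 0.3; turns against about 0.1 N m and stays where it is left.
- handle_3 (a point): Centre of the T-bar of nut 3, on the nut's axis: a dark steel bar 64 mm long, 12 mm wide, 12 mm high; x along the bar, z up. The bar lies square to the pot's radius when the nut is home (2.0), and 2.0 rad counter-clockwise from that at 0. Below it the stem is 12 mm thick for 17 mm; the lid's top is 36 mm (36.6 while loose) below the bar's centre. Neighbouring nuts are 106 mm apart.
- nut_4 (a joint): How far nut 4 is screwed down, rad: grows turning clockwise seen from above; 0 = slack, 2.0 = fully home (a stop). Sinks 2 mm per rad, begins to press on the lid at about 0.3. Starts finger-loose, under 0.3; turns against about 0.1 N m and stays where it is left.
- handle_4 (a point): Centre of the T-bar of nut 4, on the nut's axis: a dark steel bar 64 mm long, 12 mm wide, 12 mm high; x along the bar, z up. The bar lies square to the pot's radius when the nut is home (2.0), and 2.0 rad counter-clockwise from that at 0. Below it the stem is 12 mm thick for 17 mm; the lid's top is 36 mm (36.6 while loose) below the bar's centre. Neighbouring nuts are 106 mm apart.

How it is judged:
On the way, in this order (a step that is already met when the one before it is completed fails the run):
1. two opposite nuts have been tightened part way (0.65 to 1.7 rad) while the other pair is still finger-loose (under 0.45 rad) (((value of joint nut_1 between 0.65 and 1.7 rad and value of joint nut_3 between 0.65 and 1.7 rad and value of joint each of nut_2, nut_4 below 0.45 rad) or (value of joint nut_2 between 0.65 and 1.7 rad and value of joint nut_4 between 0.65 and 1.7 rad and value of joint each of nut_1, nut_3 below 0.45 rad))), for 0.1 s.
2. all four nuts are tightened part way (over 0.65 rad) and none is home yet (under 1.75 rad) (value of joint nut_1 between 0.65 and 1.75 rad and value of joint nut_2 between 0.65 and 1.75 rad and value of joint nut_3 between 0.65 and 1.75 rad and value of joint nut_4 between 0.65 and 1.75 rad), for 0.1 s.
3. two opposite nuts are home (over 1.8 rad) while the other pair is not yet (under 1.75 rad) (((value of joint each of nut_1, nut_3 above 1.8 rad and value of joint each of nut_2, nut_4 below 1.75 rad) or (value of joint each of nut_2, nut_4 above 1.8 rad and value of joint each of nut_1, nut_3 below 1.75 rad))), for 0.1 s.
4. all four nuts are home (over 1.8 rad) and the lid is seated flat (tilt under 0.008 rad, less than 1.2 mm gap), with the vent still open (over 0.9 rad) (value of joint each of nut_1, nut_2, nut_3, nut_4 above 1.8 rad and angle between lid's own z axis and vertical below 0.008 rad and z of lid_face in the frame of rim below 0.0012 m and value of joint vent above 0.9 rad), for 0.1 s.
At the end, for the whole second after the job is handed in: All four nuts are home (over 1.8 of 2.0 rad), the lid is seated flat on the rim (less than 1.2 mm gap, tilt under 0.008 rad) and at rest, and the vent lever is shut (under 0.15 rad from square across its pipe) (value of joint each of nut_1, nut_2, nut_3, nut_4 above 1.8 rad and angle between lid's own z axis and vertical below 0.008 rad and z of lid_face in the frame of rim below 0.0012 m and value of joint vent below 0.15 rad and linear speed of lid below 0.01 m/s); the robot touches nothing.
It fails at once if the lid is cocked: tilted by more than 0.018 rad (angle between lid's own z axis and vertical above 0.018 rad).
It fails at once if the tape roll is shoved by more than 30 mm or knocked over (distance of masking_tape from where it was at the start of the episode above 0.03 m or angle between masking_tape's own z axis and vertical above 0.5 rad).
It fails at once if the sanding block is shoved by more than 30 mm or knocked over (distance of sanding_block from where it was at the start of the episode above 0.03 m or angle between sanding_block's own z axis and vertical above 0.5 rad).
It fails at once if the gold-capped jar is shoved by more than 30 mm or knocked over (distance of gold_jar from where it was at the start of the episode above 0.03 m or angle between gold_jar's own z axis and vertical above 0.5 rad).
It fails at once if the green spray can is shoved by more than 30 mm or knocked over (distance of spray_can from where it was at the start of the episode above 0.03 m or angle between spray_can's own z axis and vertical above 0.5 rad).
It also fails if it takes over 72 s, if anything falls off the work surface, if the arm or the gripper's body presses on something with over 40 N, if the wrist force passes 120 N, or if a joint passes its speed limit or range.

## Working session

There is one attempt and no reset: what is moved stays moved. The work goes in short steps, Python scripts to look and compute and a tool call to move; the robot and the scene stay as the last step left them, time stands still between calls to the robot, and variables do not carry over. Pictures are saved under pics/ and viewed, at most 10 in all, crops included, and the job is handed in when it is done.

Besides the shell and the picture viewer there is one more tool, called after "Emit:" as name(argument=value, ...), one argument or row to a line, values as JSON. play_rows: Moves the arm, as the interface text tells. Its arguments: {"type":"object","properties":{"steps":{"type":"array"},"jaw":{"type":"number"},"grip_force":{"type":"number"}},"required":["steps"]}

```bash
mkdir -p pics; ls; python3 - <<'E'
from workcell import bot
import cv2,numpy as np
print(bot.read_state())
for n in ["scene","top"]:
    c=bot.read_camera(n); cv2.imwrite(f"pics/{n}0.png",c["pixels"]); print(n,c["mtx"],c["R"],c["t"])
E
```

```text
pics
{'time': 0.0, 'q': array([-1.14489715e+00,  2.64763996e-01,  1.60537546e+00,  1.34221092e-05,
        1.27369344e+00, -3.68935999e-02]), 'joint_vel': array([-0.00054094,  0.00060782,  0.00141751,  0.00059777,  0.00230356,
       -0.00018824]), 'joint_torque': array([ 1.51455817e-03, -5.15100682e+01, -3.67318618e+01, -5.92932270e-05,
        1.29709026e-02, -1.23407426e-05]), 'tool_pos': array([ 0.30107314, -0.60336311,  0.24695388]), 'tcp_rot': array([-3.05571961e+00, -7.19972481e-01,  6.59908627e-04]), 'wrist_force': array([-0.65216882, -0.19873722, -0.06052971]), 'torque': array([ 0.03801174, -0.02370456, -0.0338099 ]), 'grip_force': 0.0, 'width': 0.9993805177360013}
scene [[470.15816759   0.         317.94461087]
 [  0.         470.15816759 198.80548716]
 [  0.           0.           1.        ]] [[-0.89694818 -0.44208945  0.00639305]
 [-0.26472683  0.52540655 -0.80862084]
 [ 0.35412379 -0.7269834  -0.58829539]] [0.40105153 0.2777645  1.12365189]
top [[367.65869832   0.         323.68620641]
 [  0.         367.65869832 203.70398874]
 [  0.           0.           1.        ]] [[ 0.01998376 -0.99967548 -0.01579801]
 [-0.98734286 -0.0172457  -0.15765997]
 [ 0.15733636  0.0187487  -0.98736708]] [-0.07837464  0.47284254  0.92724549]
```

View pics/top0.png

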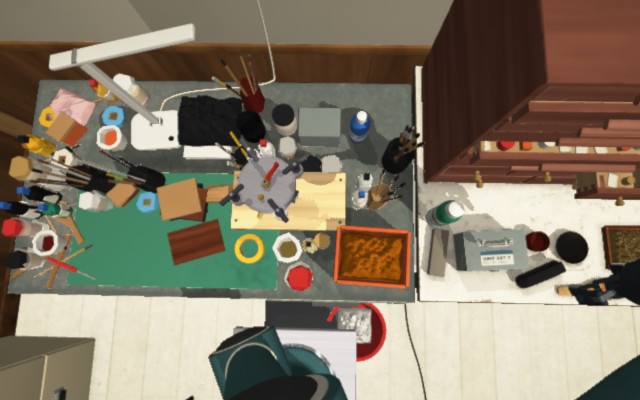

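View pics/scene0.png

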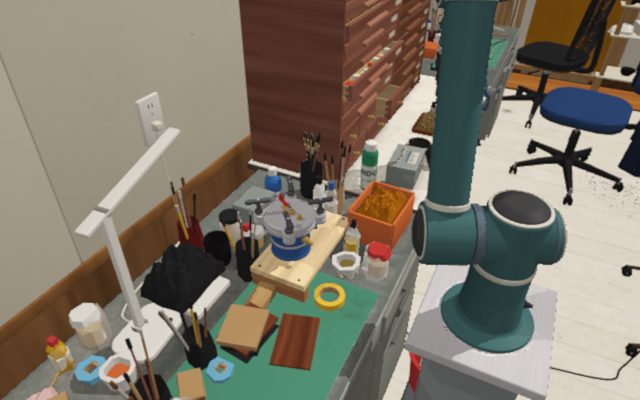

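The top view shows the pot at about (267,185), with the red lever near (270,172). The scene view shows it at about (290,220). I'll enlarge both.

```bash
python3 - <<'E'
import cv2,numpy as np
a=cv2.imread("pics/top0.png")[135:235,215:325]; b=cv2.imread("pics/scene0.png")[175:275,235:355]
a=cv2.resize(a,None,fx=6,fy=6,interpolation=cv2.INTER_CUBIC)
cv2.imwrite("pics/top0c.png",a)
E
```

```text
(no output)
```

View pics/top0c.png

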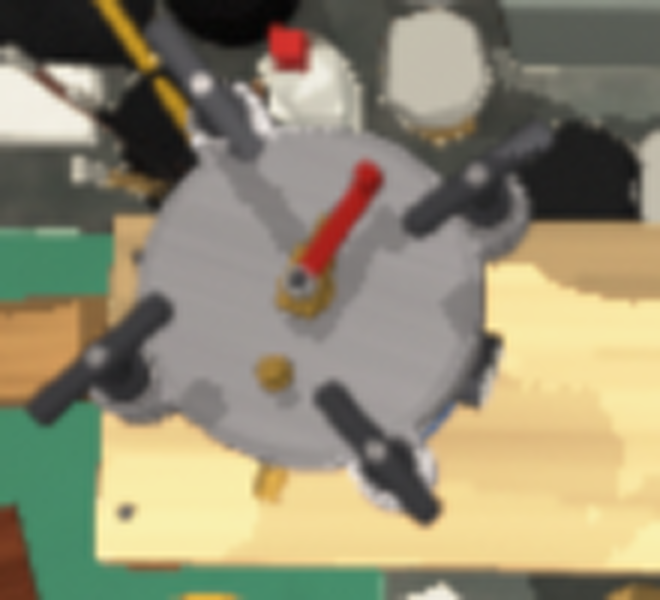

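The four T-bars show clearly in the crop. Their centres are A (200,83), B (477,175), C (375,450) and D (97,355). The lever points up and right, from (300,280) to (368,175).

```bash
cat > h.py <<'E'
import numpy as np,cv2
from scipy.spatial.transform import Rotation as Ro
def ray(c,px,fish=False):
    M=c["mtx"]; d=np.array([(px[0]-M[0,2])/M[0,0],(px[1]-M[1,2])/M[1,1]])
    if fish:
        r=np.hypot(*d); v=np.r_[d/r*np.sin(r),np.cos(r)] if r>0 else np.array([0,0,1.])
    else: v=np.r_[d,1]
    return -c["R"].T@c["t"], c["R"].T@v
def onz(c,px,z,fish=False):
    o,v=ray(c,px,fish); return o+v*(z-o[2])/v[2]
def proj(c,X,fish=False):
    p=c["R"]@np.asarray(X)+c["t"]; M=c["mtx"]
    if fish:
        n=np.hypot(p[0],p[1]); t=np.arctan2(n,p[2]); d=p[:2]/n*t
    else: d=p[:2]/p[2]
    return d*[M[0,0],M[1,1]]+[M[0,2],M[1,2]]
E
python3 - <<'E'
from h import *
from workcell import bot
c=bot.read_camera("top")
f=lambda u,v,z: onz(c,(215+(u+.5)/6-.5,135+(v+.5)/6-.5),z)[:2]
P={1:(200,83),2:(97,355),3:(375,450),4:(477,175)}
ends={1:((160,28),(250,152)),2:((35,418),(165,300)),3:((325,388),(432,518)),4:((412,228),(548,130))}
Q={k:f(*p,.220) for k,p in P.items()}
C=sum(Q.values())/4
print("C",C)
for k,q in Q.items():
    d=q-C; e=[f(*p,.214) for p in ends[k]]; b=e[1]-e[0]
    print(k,q.round(4),np.hypot(*d).round(4),"yaw",np.rad2deg(np.arctan2(d[1],d[0]))-(45+90*(k-1)), "bar",np.rad2deg(np.arctan2(b[1],b[0]))%180, np.hypot(*b))
p=f(300,280,.197);t=f(368,170,.204);print(p,t,np.rad2deg(np.arctan2(*(t-p)[::-1])),np.hypot(*(t-p)), "valve",f(273,373,.190))
w=bot.read_camera("wrist");print(w["mtx"],w["R"],w["t"])
for n,px,z in [("tape",(249,249),.018),("block",(195,242),.028),("can",(447,212),.17)]: print(n,onz(c,px,z))
E
```

```text
C [0.49727959 0.05960995]
1 [0.5641 0.0944] 0.0753 yaw -17.4566532661653 bar 37.34536899340176 0.05846289504104935
2 [0.4631 0.1259] 0.0746 yaw -17.74264452668868 bar 134.70775362407136 0.06224627146264701
3 [0.4307 0.0254] 0.0748 yaw -377.8069019053229 bar 41.00633408056504 0.06091215348613018
4 [ 0.5312 -0.0073] 0.0751 yaw -378.1095933099825 bar 127.7938795546282 0.06094586715854818
[0.49664232 0.05898669] [0.53684319 0.03450584] -31.33987912320718 0.047068266611503706 valve [0.46295437 0.06867569]
[[309.70691629   0.         319.58958841]
 [  0.         309.70691629 198.45978801]
 [  0.           0.           1.        ]] [[ 4.46560181e-01 -8.94753530e-01 -3.53159331e-04]
 [-8.55799314e-01 -4.27233751e-01  2.91682800e-01]
 [-2.61135097e-01 -1.29951691e-01 -9.56515039e-01]] [-0.67410579 -0.03813153  0.37817975]
tape [0.35313745 0.12495155 0.018     ]
block [0.36825239 0.265524   0.028     ]
can [ 0.43905369 -0.34808243  0.17      ]
```

```bash
cat > go.py <<'E'
import sys
from h import *
from workcell import bot
C=np.array([.4973,.0596]); YAW=-17.75
def nut(k):
    a=np.deg2rad(YAW+45+90*(k-1)); return C+.075*np.array([np.cos(a),np.sin(a)])
def home(k): # tool y angle (deg) gripping the bar of nut k when home
    return {1:27.25,3:27.25,2:-62.75,4:-62.75}[k]
def plan(x,y,z,ya):
    s=bot.read_state(); R=Ro.from_rotvec(s["tcp_rot"]).as_matrix()
    d=R.T@(np.array([x,y,z])-s["tool_pos"]); yc=np.degrees(np.arctan2(R[1,1],R[0,1]))
    print("t",round(s["time"],2),"pos",s["tool_pos"].round(4),"yang",yc.round(2),"q6",s["q"][5].round(3),"tilt",np.degrees(np.arccos(-R[2,2])).round(2),"F",s["wrist_force"].round(1))
    print("shift",d.round(4),"turn",np.deg2rad(yc-ya).round(3))
if __name__=="__main__":
    if sys.argv[1]=="n": # n k value z
        k=int(sys.argv[2]); v=float(sys.argv[3]); plan(*nut(k),float(sys.argv[4]),home(k)+np.degrees(2-v))
    else: plan(*map(float,sys.argv[1:5]))
E
python3 - <<'E'
from go import *
plan(*nut(4),.38,home(4)+np.degrees(2-.245)); plan(*nut(4),.26,home(4)+np.degrees(2-.245))
E
```

```text
t 0.2 pos [ 0.3012 -0.6036  0.2474] yang -63.48 q6 -0.037 tilt 0.08 F [-0.2 -0.4  0.2]
shift [ 0.4725 -0.4311 -0.1319] turn -1.768
t 0.2 pos [ 0.3012 -0.6036  0.2474] yang -63.48 q6 -0.037 tilt 0.08 F [-0.2 -0.4  0.2]
shift [ 0.4725 -0.4309 -0.0119] turn -1.768
```

Emit:
play_rows(
  steps=[0.0,0.0,-0.06,0,0.03,-0.035,-0.11,-0.18,0.067,-0.078,-0.135,-0.36,0.105,-0.123,-0.135,-0.54,0.143,-0.168,-0.135,-0.72,0.181,-0.213,-0.135,-0.9,0.22,-0.258,-0.135,-1.08,0.268,-0.313,-0.135,-1.26,0.31,-0.34,-0.135,-1.44,0.36,-0.365,-0.135,-1.62],
  jaw=150,
  grip_force=40,
)

```text
time: 1.45
tool_pos: [0.4607, -0.1146, 0.3837]
tcp_rot: [1.577, 2.715, 0.0]
wrist_force: [0.3, -1.0, 1.6]
width: 0.414
grip_force: 0.0
```

```bash
python3 go.py n 4 0.245 0.28
```

```text
t 1.45 pos [ 0.4607 -0.1146  0.3837] yang 29.7 q6 -0.815 tilt 0.08 F [ 0.3 -1.   1.6]
shift [0.0584 0.1148 0.1038] turn -0.141
```

Emit:
play_rows(
  steps=[0.025,0.05,0.0,-0.07,0.05,0.1,0.03,-0.141,0.0584,0.1148,0.075,-0.141,0.0584,0.1148,0.1038,-0.141,0.0584,0.1148,0.1038,-0.141],
)

```text
time: 2.08
tool_pos: [0.5299, -0.009, 0.2762]
tcp_rot: [-1.388, -2.812, 0.004]
wrist_force: [-0.7, -0.5, 0.5]
width: 0.41
grip_force: 0.0
```

```bash
python3 - <<'E'
from go import *
w=bot.read_camera("wrist"); im=w["pixels"].copy()
np.savez("w1.npz",**{k:w[k] for k in("mtx","R","t")})
for k in (1,2,3,4):
    p=proj(w,np.r_[nut(k),.22],True); print(k,p.round(1))
print("C",proj(w,np.r_[C,.197],True))
cv2.imwrite("pics/w1.png",im)
plan(*nut(4),.215,home(4)+np.degrees(2-.245))
E
```

```text
1 [463.4 135.4]
2 [370.1 -10. ]
3 [223.4  88.8]
4 [324.7 227.2]
C [345.06345706 107.99955389]
t 2.12 pos [ 0.5313 -0.0094  0.2786] yang 37.43 q6 -0.718 tilt 0.15 F [0.2 0.3 1.7]
shift [0.0015 0.0018 0.0636] turn -0.007
```

View pics/w1.png

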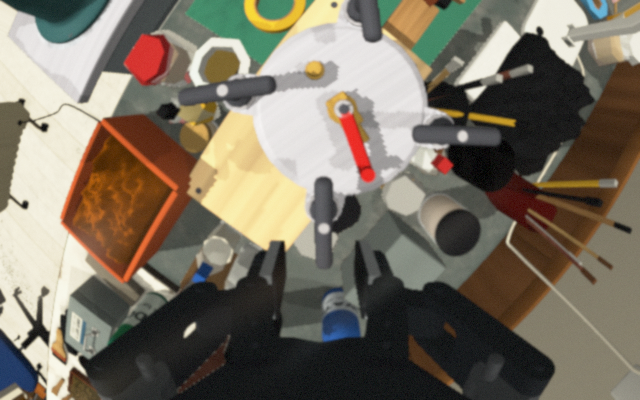

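The wrist view shows nut 4's bar centre at (324,228), where I predicted (324.7,227.2). The bar lines up between the fingers, so I'll descend.

Emit:
play_rows(
  steps=[0.0015,0.0018,0.03,-0.007,0.0015,0.0018,0.0636,-0.007,0.0015,0.0018,0.0636,-0.007],
)

```text
time: 2.5
tool_pos: [0.5315, -0.0076, 0.2153]
tcp_rot: [-1.382, -2.819, 0.002]
wrist_force: [0.8, -0.4, 1.1]
width: 0.412
grip_force: 0.0
```

Emit:
play_rows(
  steps=[0,0,0,0,0,0,0,0,0,0,0,0,0,0,0,0],
  jaw=255,
)

```text
time: 3.0
tool_pos: [0.5328, -0.0085, 0.2188]
tcp_rot: [1.381, 2.819, -0.002]
wrist_force: [-4.5, -3.5, 3.4]
width: 0.134
grip_force: 41.1
```

```bash
python3 go.py n 4 1.15 0.214
```

```text
t 3.0 pos [ 0.5328 -0.0085  0.2188] yang 37.82 q6 -0.72 tilt 0.16 F [-4.5 -3.5  3.4]
shift [ 0.0019 -0.      0.0048] turn 0.905
```

Emit:
play_rows(
  steps=[0,0,0,0.15,0,0,0.0005,0.3,0,0,0.001,0.45,0,0,0.001,0.6,0,0,0.0015,0.75,0,0,0.002,0.9,0,0,0.002,0.905,0,0,0.002,0.905],
)

```text
time: 4.0
tool_pos: [0.5318, -0.009, 0.217]
tcp_rot: [2.475, 1.932, -0.004]
wrist_force: [-8.0, -5.9, 6.8]
width: 0.123
grip_force: 41.5
```

```bash
python3 - <<'E'
from go import *
w=bot.read_camera("wrist"); im=w["pixels"]
cv2.imwrite("pics/w2.png",im[0:300,120:520])
print(proj(w,np.r_[nut(4),.218],True)-[120,0])
plan(*nut(4),.28,home(4)+np.degrees(2-1.15));print(bot.read_state()["torque"])
E
```

```text
[199.26130163 270.02487037]
t 4.05 pos [ 0.5318 -0.009   0.217 ] yang -14.04 q6 0.185 tilt 0.2 F [-7.5 -5.3  7.3]
shift [ 0.0016 -0.0007 -0.063 ] turn 0.0
[-0.93207433  1.33899443 -0.05957783]
```

View pics/w2.png

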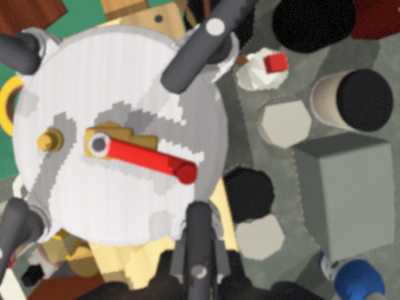

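The nut 4 bar is held at (199,271) in the crop and has turned with the gripper. Release it and go to nut 2.

Emit:
play_rows(
  steps=[0,0,0,0,0,0,0,0,0,0,-0.03,0,0,0,-0.06,-0.1,0,0,-0.06,-0.1],
  jaw=150,
)

```text
time: 4.68
tool_pos: [0.5349, -0.0072, 0.2777]
tcp_rot: [2.373, 2.051, 0.009]
wrist_force: [-0.1, -0.3, 0.4]
width: 0.41
grip_force: 0.0
```

```bash
python3 go.py n 2 0.12 0.275;python3 go.py n 2 0.12 0.215; python3 -c "
from workcell import bot;print(bot.read_state()['width'])"
```

```text
t 4.67 pos [ 0.5349 -0.0072  0.2777] yang -8.32 q6 0.085 tilt 0.43 F [-0.1 -0.3  0.4]
shift [ 0.1217 -0.0905  0.0022] turn -0.93
t 4.67 pos [ 0.5349 -0.0072  0.2777] yang -8.32 q6 0.085 tilt 0.43 F [-0.1 -0.3  0.4]
shift [ 0.1216 -0.091   0.0622] turn -0.93
0.40959983829016466
```

Emit:
play_rows(
  steps=[0.025,-0.018,0.0,-0.16,0.05,-0.036,0.0,-0.32,0.075,-0.054,0,-0.48,0.1,-0.072,0,-0.64,0.12,-0.09,0,-0.8,0.12,-0.09,0.02,-0.93,0.12,-0.09,0.04,-0.93,0.12,-0.09,0.04,-0.93],
)

```text
time: 5.68
tool_pos: [0.459, 0.1244, 0.2313]
tcp_rot: [-1.202, -2.898, 0.004]
wrist_force: [-0.0, -0.3, -0.4]
width: 0.409
grip_force: 0.0
```

```bash
python3 go.py n 2 0.12 0.215
```

```text
t 5.67 pos [0.459  0.1244 0.2313] yang 44.94 q6 -0.572 tilt 0.28 F [-0.  -0.3 -0.4]
shift [-0.0015  0.0042  0.0163] turn -0.0
```

Emit:
play_rows(
  steps=[-0.0015,0.0042,0.008,0,-0.0015,0.0042,0.0163,0,-0.0015,0.0042,0.0163,0],
)

```text
time: 6.05
tool_pos: [0.4645, 0.1263, 0.2169]
tcp_rot: [-1.203, -2.901, 0.001]
wrist_force: [-0.9, 0.6, 0.3]
width: 0.404
grip_force: 0.0
```

Emit:
play_rows(
  steps=[0,0,0,0,0,0,0,0,0,0,0,0,0,0,0,0],
  jaw=255,
)

```text
time: 6.55
tool_pos: [0.4637, 0.125, 0.218]
tcp_rot: [-1.202, -2.901, 0.006]
wrist_force: [-5.1, -4.8, 4.8]
width: 0.128
grip_force: 40.9
```

```bash
python3 go.py n 2 1.15 0.214
```

```text
t 6.55 pos [0.4637 0.125  0.218 ] yang 44.97 q6 -0.571 tilt 0.22 F [-5.1 -4.8  4.8]
shift [0.0014 0.0004 0.004 ] turn 1.03
```

Emit:
play_rows(
  steps=[0,0,0,0.16,0,0,0.0005,0.32,0,0,0.001,0.48,0,0,0.001,0.64,0,0,0.0015,0.8,0,0,0.002,0.95,0,0,0.002,1.03,0,0,0.002,1.03,0,0,0.002,1.03],
)

```text
time: 7.68
tool_pos: [0.4629, 0.1246, 0.2161]
tcp_rot: [2.476, 1.933, -0.009]
wrist_force: [-8.3, -5.3, 6.8]
width: 0.131
grip_force: 41.2
```

Emit:
play_rows(
  steps=[0,0,0,0,0,0,0,0,0,0,-0.03,-0.0,0,0,-0.06,-0.1,0,0,-0.06,-0.25,0,0,-0.06,-0.25],
  jaw=150,
)

```text
time: 8.43
tool_pos: [0.4652, 0.1266, 0.2762]
tcp_rot: [2.217, 2.225, 0.002]
wrist_force: [0.2, -0.2, 0.0]
width: 0.413
grip_force: 0.0
```

```bash
python3 - <<'E'
from go import *
plan(*nut(1),.275,home(1)+np.degrees(2-.25));
c=bot.read_camera("top"); f=lambda u,v:onz(c,(u,v),.214)[:2]
cv2.imwrite("pics/top2.png",cv2.resize(c["pixels"][135:235,215:325],None,fx=6,fy=6,interpolation=cv2.INTER_CUBIC))
E
```

```text
t 8.43 pos [0.4652 0.1266 0.2762] yang 0.2 q6 0.21 tilt 0.08 F [ 0.2 -0.2  0. ]
shift [-0.033   0.0986  0.0013] turn -2.222
```

View pics/top2.png

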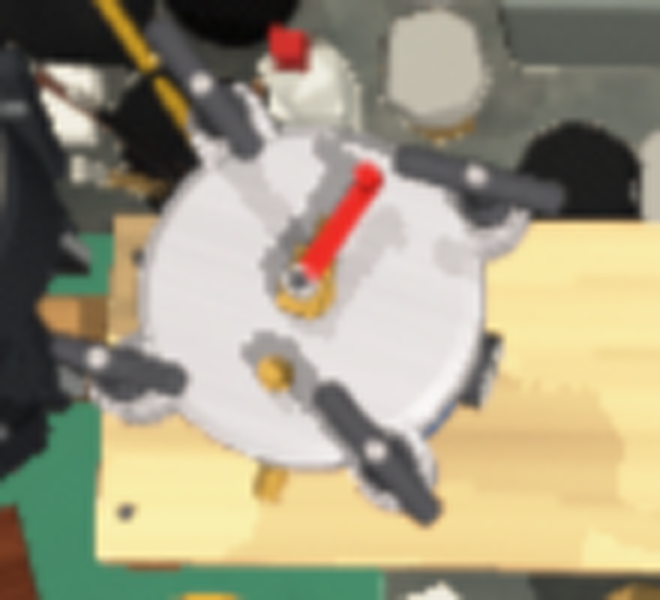

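The top view shows bars 2 and 4 turned equally while 1 and 3 are unchanged. Next I'll check for clutter near nut 1.

```bash
python3 - <<'E'
from go import *
a=cv2.imread("pics/scene0.png")[165:265,220:340]
import numpy as np
c=bot.read_camera("scene")
for k in (1,2,3,4): print(k,(proj(c,np.r_[nut(k),.22])-[220,165])*6)
cv2.imwrite("pics/s2.png",cv2.resize(a,None,fx=6,fy=6,interpolation=cv2.INTER_CUBIC))
E
```

```text
1 [224.46534175 202.64556612]
2 [406.14732283 318.32067506]
3 [600.27765997 200.68725298]
4 [418.38839225  96.92118649]
```

View pics/s2.png

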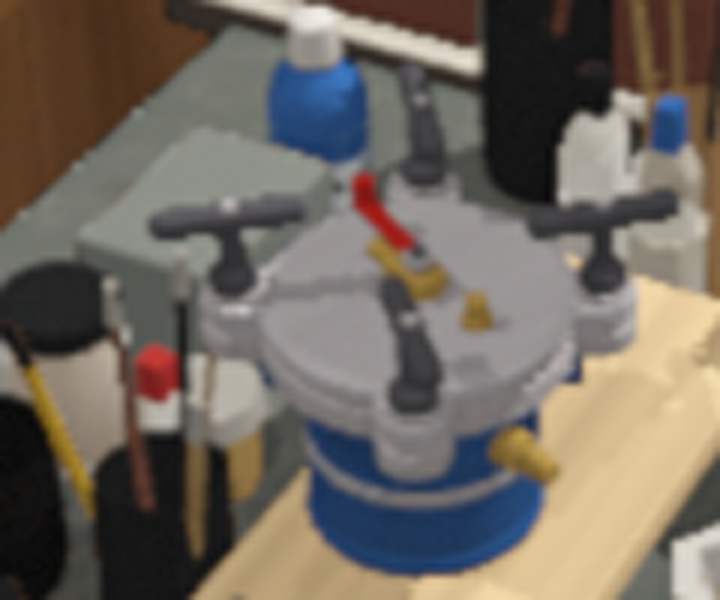

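Nut 1's bar stands above the brush tips at about (180,260) in the crop, so nothing blocks it. For this round I'll use the half-turn-equivalent grasp, at y = -52.5°.

Emit:
play_rows(
  steps=[-0.006,0.02,0.0,0.16,-0.012,0.04,0.0,0.32,-0.02,0.06,0,0.48,-0.026,0.08,0,0.64,-0.033,0.0985,0,0.8,-0.033,0.0985,0.02,0.92,-0.033,0.0985,0.03,0.92,-0.033,0.0985,0.03,0.92],
)

```text
time: 9.52
tool_pos: [0.5623, 0.0939, 0.2439]
tcp_rot: [-2.973, -1.013, 0.005]
wrist_force: [-0.3, 0.0, 0.9]
width: 0.408
grip_force: 0.0
```

```bash
python3 - <<'E'
from go import *
plan(*nut(1),.216,home(1)+np.degrees(2-.25)-180)
E
```

```text
t 9.53 pos [0.5623 0.0939 0.2439] yang -52.35 q6 1.035 tilt 0.19 F [-0.3  0.   0.9]
shift [0.0014 0.001  0.0279] turn 0.002
```

Emit:
play_rows(
  steps=[0.0014,0.001,0.014,0,0.0014,0.001,0.028,0,0.0014,0.001,0.028,0],
)

```text
time: 9.9
tool_pos: [0.5639, 0.0939, 0.2156]
tcp_rot: [-2.973, -1.012, 0.005]
wrist_force: [0.3, 0.2, -0.2]
width: 0.414
grip_force: 0.0
```

Emit:
play_rows(
  steps=[0,0,0,0,0,0,0,0,0,0,0,0,0,0,0,0],
  jaw=255,
)

```text
time: 10.4
tool_pos: [0.5652, 0.0943, 0.218]
tcp_rot: [-2.974, -1.012, -0.001]
wrist_force: [-2.1, 2.5, 1.0]
width: 0.131
grip_force: 41.8
```

Emit:
play_rows(
  steps=[0,0,0,0.15,0,0,0.0005,0.3,0,0,0.001,0.45,0,0,0.001,0.6,0,0,0.0015,0.75,0,0,0.002,0.9,0,0,0.002,0.9,0,0,0.002,0.9],
)

```text
time: 11.4
tool_pos: [0.5655, 0.093, 0.2162]
tcp_rot: [3.117, -0.379, 0.001]
wrist_force: [-1.4, -5.2, 3.7]
width: 0.129
grip_force: 42.2
```

Emit:
play_rows(
  steps=[0,0,0,0,0,0,0,0,0,0,-0.03,-0.0,0,0,-0.06,-0.1,0,0,-0.06,-0.25,0,0,-0.06,-0.25],
  jaw=150,
)

```text
time: 12.15
tool_pos: [0.5654, 0.0945, 0.2758]
tcp_rot: [-3.141, -0.008, -0.001]
wrist_force: [-0.3, -0.2, -1.7]
width: 0.41
grip_force: 0.0
```

```bash
python3 - <<'E'
from go import *
plan(*nut(3),.275,home(3)+np.degrees(2-.19)-180)
E
```

```text
t 12.15 pos [0.5654 0.0945 0.2758] yang -89.72 q6 1.687 tilt 0.05 F [-0.3 -0.2 -1.7]
shift [-0.1351  0.0685  0.0006] turn -0.71
```

Emit:
play_rows(
  steps=[-0.027,0.0135,0.0,-0.15,-0.054,0.027,0.0,-0.3,-0.081,0.041,0,-0.45,-0.108,0.055,0,-0.6,-0.135,0.0685,0,-0.71,-0.135,0.0685,0.02,-0.71,-0.135,0.0685,0.03,-0.71,-0.135,0.0685,0.03,-0.71],
)

```text
time: 13.15
tool_pos: [0.4299, 0.0249, 0.2442]
tcp_rot: [-2.942, -1.099, 0.004]
wrist_force: [0.4, 0.1, 0.8]
width: 0.41
grip_force: 0.0
```

```bash
python3 - <<'E'
from go import *
plan(*nut(3),.216,home(3)+np.degrees(2-.19)-180)
E
```

```text
t 13.15 pos [0.4299 0.0249 0.2442] yang -49.04 q6 0.856 tilt 0.17 F [0.4 0.1 0.8]
shift [0.0009 0.0003 0.0282] turn 0.0
```

Emit:
play_rows(
  steps=[0.001,0,0.014,0,0.001,0,0.028,0,0.001,0,0.028,0],
)

```text
time: 13.52
tool_pos: [0.4302, 0.0254, 0.2156]
tcp_rot: [-2.941, -1.1, 0.005]
wrist_force: [-0.7, 0.2, 0.3]
width: 0.412
grip_force: 0.0
```

Emit:
play_rows(
  steps=[0,0,0,0,0,0,0,0,0,0,0,0,0,0,0,0],
  jaw=255,
)

```text
time: 14.02
tool_pos: [0.4316, 0.0254, 0.2179]
tcp_rot: [2.942, 1.1, 0.001]
wrist_force: [0.2, 0.5, 0.1]
width: 0.129
grip_force: 41.7
```

Emit:
play_rows(
  steps=[0,0,0,0.15,0,0,0.0005,0.3,0,0,0.001,0.45,0,0,0.001,0.6,0,0,0.0015,0.75,0,0,0.002,0.9,0,0,0.002,0.96,0,0,0.002,0.96,0,0,0.002,0.96],
)

```text
time: 15.15
tool_pos: [0.4319, 0.0242, 0.216]
tcp_rot: [3.116, -0.38, 0.003]
wrist_force: [0.6, -4.8, 0.3]
width: 0.13
grip_force: 41.8
```

Emit:
play_rows(
  steps=[0,0,0,0,0,0,0,0,0,0,-0.03,-0.0,0,0,-0.06,-0.1,0,0,-0.06,-0.25,0,0,-0.06,-0.25],
  jaw=150,
)

```text
time: 15.9
tool_pos: [0.4314, 0.0256, 0.276]
tcp_rot: [-3.141, -0.007, -0.001]
wrist_force: [0.7, 0.3, -0.5]
width: 0.415
grip_force: 0.0
```

```bash
python3 - <<'E'
from go import *
plan(*nut(4),.275,home(4)+np.degrees(2-1.15))
w=bot.read_camera("wrist"); cv2.imwrite("pics/w3.png",w["pixels"])
plan(*nut(2),.275,home(4)+np.degrees(2-1.15))
E
```

```text
t 15.9 pos [0.4314 0.0256 0.276 ] yang -89.73 q6 1.567 tilt 0.05 F [ 0.7  0.3 -0.5]
shift [0.1    0.0332 0.001 ] turn -1.321
t 15.95 pos [0.4311 0.0256 0.2754] yang -89.81 q6 1.569 tilt 0.04 F [ 0.5 -0.6  0.2]
shift [ 0.0322 -0.1006  0.0004] turn -1.322
```

View pics/w3.png

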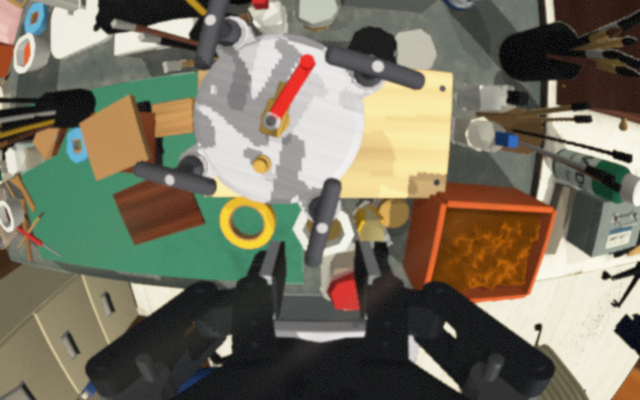

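All four bars have turned by matching amounts: 1 and 3 are parallel, and so are 2 and 4. Second round: nut 4 goes home.

Emit:
play_rows(
  steps=[0.015,0.005,0.0,-0.16,0.03,0.01,0.0,-0.32,0.045,0.015,0,-0.48,0.06,0.02,0,-0.64,0.075,0.025,0,-0.8,0.09,0.03,0,-0.96,0.1,0.0332,0,-1.12,0.1,0.0332,0.015,-1.28,0.1,0.0332,0.03,-1.32,0.1,0.0332,0.03,-1.32],
)

```text
time: 17.2
tool_pos: [0.5301, -0.0071, 0.2433]
tcp_rot: [-2.476, -1.928, 0.005]
wrist_force: [-0.3, -0.0, 0.4]
width: 0.416
grip_force: 0.0
```

```bash
python3 go.py n 4 1.15 0.214
```

```text
t 17.2 pos [ 0.5301 -0.0071  0.2433] yang -14.17 q6 0.187 tilt 0.27 F [-0.3 -0.   0.4]
shift [0.0004 0.0017 0.0293] turn -0.002
```

Emit:
play_rows(
  steps=[0,0.002,0.014,0,0,0.002,0.029,0,0,0.002,0.029,0],
)

```text
time: 17.58
tool_pos: [0.5322, -0.0077, 0.2145]
tcp_rot: [-2.475, -1.931, 0.004]
wrist_force: [0.4, 0.2, 0.6]
width: 0.408
grip_force: 0.0
```

Emit:
play_rows(
  steps=[0,0,0,0,0,0,0,0,0,0,0,0,0,0,0,0],
  jaw=255,
)

```text
time: 18.08
tool_pos: [0.5322, -0.0074, 0.217]
tcp_rot: [-2.475, -1.932, 0.003]
wrist_force: [-5.5, 1.5, 2.6]
width: 0.126
grip_force: 41.0
```

Emit:
play_rows(
  steps=[0,0,0,0.15,0,0,0.0005,0.3,0,0,0.001,0.45,0,0,0.001,0.6,0,0,0.0015,0.75,0,0,0.002,0.85,0,0,0.002,0.88,0,0,0.002,0.88,0,0,0.002,0.88],
)

```text
time: 19.2
tool_pos: [0.5324, -0.0078, 0.2154]
tcp_rot: [3.063, 0.696, -0.004]
wrist_force: [-5.4, 0.0, 3.6]
width: 0.132
grip_force: 41.4
```

```bash
python3 go.py n 4 2.0 0.214;  python3 -c "
from workcell import bot;print(bot.read_state()['torque'])"
```

```text
t 19.2 pos [ 0.5324 -0.0078  0.2154] yang -64.39 q6 1.063 tilt 0.13 F [-5.4  0.   3.6]
shift [-0.0003 -0.001   0.0014] turn -0.029
[-0.07486891  0.84521753  0.45601933]
```

Emit:
play_rows(
  steps=[0,0,0,-0.02,0,0,0,-0.02,0,0,-0.03,-0.02,0,0,-0.06,-0.15,0,0,-0.06,-0.3,0,0,-0.06,-0.3],
  jaw=150,
)

```text
time: 19.95
tool_pos: [0.534, -0.0078, 0.2752]
tcp_rot: [2.926, 1.142, 0.002]
wrist_force: [0.6, 0.1, -1.0]
width: 0.41
grip_force: 0.0
```

```bash
python3 go.py n 2 1.15 0.275
```

```text
t 19.95 pos [ 0.534  -0.0078  0.2752] yang -47.37 q6 0.765 tilt 0.09 F [ 0.6  0.1 -1. ]
shift [ 3.860e-02 -1.467e-01  1.000e-04] turn -0.582
```

Emit:
play_rows(
  steps=[0.008,-0.029,0.0,-0.15,0.015,-0.058,0.0,-0.3,0.023,-0.087,0,-0.45,0.031,-0.117,0,-0.58,0.0386,-0.1467,0,-0.582,0.0386,-0.1467,0.015,-0.582,0.0386,-0.1467,0.03,-0.582,0.0386,-0.1467,0.03,-0.582],
)

```text
time: 20.95
tool_pos: [0.4611, 0.1251, 0.2419]
tcp_rot: [-2.475, -1.933, 0.007]
wrist_force: [-0.2, 0.4, 0.0]
width: 0.406
grip_force: 0.0
```

```bash
python3 go.py n 2 1.15 0.214
```

```text
t 20.95 pos [0.4611 0.1251 0.2419] yang -14.02 q6 0.458 tilt 0.28 F [-0.2  0.4  0. ]
shift [0.0016 0.0016 0.0279] turn 0.001
```

Emit:
play_rows(
  steps=[0.001,0.0015,0.014,0,0.001,0.0015,0.028,0,0.001,0.0015,0.028,0],
)

```text
time: 21.32
tool_pos: [0.4629, 0.1263, 0.2146]
tcp_rot: [-2.474, -1.934, 0.005]
wrist_force: [0.7, 0.4, 0.7]
width: 0.412
grip_force: 0.0
```

Emit:
play_rows(
  steps=[0,0,0,0,0,0,0,0,0,0,0,0,0,0,0,0],
  jaw=255,
)

```text
time: 21.82
tool_pos: [0.4634, 0.127, 0.2169]
tcp_rot: [-2.474, -1.935, 0.001]
wrist_force: [-5.3, 1.7, 3.2]
width: 0.132
grip_force: 41.5
```

Emit:
play_rows(
  steps=[0,0,0,0.15,0,0,0.0005,0.3,0,0,0.001,0.45,0,0,0.001,0.6,0,0,0.0015,0.75,0,0,0.002,0.85,0,0,0.002,0.88,0,0,0.002,0.88,0,0,0.002,0.88],
)

```text
time: 22.95
tool_pos: [0.4643, 0.1262, 0.2153]
tcp_rot: [3.061, 0.701, 0.001]
wrist_force: [-3.2, -3.2, 5.5]
width: 0.13
grip_force: 42.0
```

```bash
python3 go.py n 2 2.0 0.214;  python3 -c "
from workcell import bot;print(bot.read_state()['torque'])"
```

```text
t 22.95 pos [0.4643 0.1262 0.2153] yang -64.21 q6 1.336 tilt 0.11 F [-3.2 -3.2  5.5]
shift [-0.0012 -0.0007  0.0013] turn -0.025
[-0.69932202  0.53430598  0.43252043]
```

Emit:
play_rows(
  steps=[0,0,0,-0.02,0,0,0,-0.02,0,0,-0.03,-0.02,0,0,-0.06,-0.15,0,0,-0.06,-0.3,0,0,-0.06,-0.46,0,0,-0.06,-0.62,0,0,-0.06,-0.78,0,0,-0.06,-0.94,0,0,-0.06,-0.94],
  jaw=150,
)

```text
time: 24.2
tool_pos: [0.4642, 0.127, 0.2744]
tcp_rot: [-2.417, -2.007, -0.001]
wrist_force: [-0.3, -0.5, -0.2]
width: 0.413
grip_force: 0.0
```

```bash
python3 go.py n 1 1.15 0.275
```

```text
t 24.2 pos [0.4642 0.127  0.2744] yang -10.58 q6 0.4 tilt 0.02 F [-0.3 -0.5 -0.2]
shift [-0.0141  0.1041 -0.0006] turn -1.51
```

Emit:
play_rows(
  steps=[-0.002,0.012,0.0,-0.16,-0.004,0.024,0.0,-0.32,-0.006,0.036,0,-0.48,-0.008,0.048,0,-0.64,-0.009,0.06,0,-0.8,-0.01,0.072,0,-0.96,-0.012,0.084,0,-1.12,-0.013,0.096,0,-1.28,-0.014,0.104,0,-1.44,-0.014,0.104,0.02,-1.51],
)

```text
time: 25.45
tool_pos: [0.5659, 0.0942, 0.2562]
tcp_rot: [0.383, 3.114, 0.002]
wrist_force: [-0.8, 0.5, 0.3]
width: 0.414
grip_force: 0.0
```

Emit:
play_rows(
  steps=[0,0,0,0,0,0,0,0],
)

```text
time: 25.7
tool_pos: [0.5638, 0.0942, 0.2548]
tcp_rot: [0.386, 3.118, 0.0]
wrist_force: [0.7, -0.5, -0.1]
width: 0.416
grip_force: 0.0
```

```bash
python3 go.py n 1 1.15 0.214
```

```text
t 25.7 pos [0.5638 0.0942 0.2548] yang 75.89 q6 -1.203 tilt 0.01 F [ 0.7 -0.5 -0.1]
shift [-0.0002 -0.0002  0.0408] turn -0.001
```

Emit:
play_rows(
  steps=[0,0,0.02,0,0,0,0.041,0,0,0,0.041,0],
)

```text
time: 26.08
tool_pos: [0.5618, 0.0939, 0.2108]
tcp_rot: [-0.382, -3.113, 0.002]
wrist_force: [-0.2, 0.7, -0.0]
width: 0.415
grip_force: 0.0
```

Emit:
play_rows(
  steps=[0,0,0,0,0,0,0,0,0,0,0,0,0,0,0,0],
  jaw=255,
)

```text
time: 26.58
tool_pos: [0.564, 0.0937, 0.2143]
tcp_rot: [0.382, 3.117, -0.001]
wrist_force: [-1.4, -4.5, 2.0]
width: 0.131
grip_force: 42.0
```

Emit:
play_rows(
  steps=[0,0,0,0.15,0,0,0.0005,0.3,0,0,0.001,0.45,0,0,0.001,0.6,0,0,0.0015,0.75,0,0,0.002,0.85,0,0,0.002,0.88,0,0,0.002,0.88,0,0,0.002,0.88],
)

```text
time: 27.7
tool_pos: [0.564, 0.0934, 0.2126]
tcp_rot: [1.672, 2.658, -0.001]
wrist_force: [-3.1, -4.3, 3.4]
width: 0.129
grip_force: 42.5
```

```bash
python3 go.py n 1 2.0 0.214;  python3 -c "
from workcell import bot;print(bot.read_state()['torque'])"
```

```text
t 27.7 pos [0.564  0.0934 0.2126] yang 25.66 q6 -0.326 tilt 0.1 F [-3.1 -4.3  3.4]
shift [ 0.0005  0.0002 -0.0014] turn -0.028
[-0.8865054   0.26293123  0.36540959]
```

Nut 1 is home. Next, nut 3.

Emit:
play_rows(
  steps=[0,0,0,-0.02,0,0,0,-0.02,0,0,-0.03,-0.02,0,0,-0.06,-0.15,0,0,-0.06,-0.3,0,0,-0.06,-0.3],
  jaw=150,
)

```text
time: 28.45
tool_pos: [0.564, 0.0946, 0.272]
tcp_rot: [1.26, 2.877, 0.002]
wrist_force: [0.1, 0.2, -0.7]
width: 0.412
grip_force: 0.0
```

```bash
python3 go.py n 3 1.15 0.275
```

```text
t 28.45 pos [0.564  0.0946 0.272 ] yang 42.71 q6 -0.623 tilt 0.07 F [ 0.1  0.2 -0.7]
shift [ 0.0395 -0.145  -0.0032] turn -0.58
```

Emit:
play_rows(
  steps=[0.008,-0.029,0.0,-0.15,0.016,-0.058,0.0,-0.3,0.024,-0.087,0,-0.45,0.032,-0.116,0,-0.58,0.0395,-0.145,0,-0.58,0.0395,-0.145,0.015,-0.58,0.0395,-0.145,0.03,-0.58,0.0395,-0.145,0.03,-0.58],
)

```text
time: 29.45
tool_pos: [0.4296, 0.0249, 0.2391]
tcp_rot: [-0.382, -3.114, 0.0]
wrist_force: [0.3, -0.3, 0.4]
width: 0.412
grip_force: 0.0
```

```bash
python3 go.py n 3 1.15 0.214
```

```text
t 29.45 pos [0.4296 0.0249 0.2391] yang 76.01 q6 -1.327 tilt 0.26 F [ 0.3 -0.3  0.4]
shift [-0.0011  0.0006  0.0251] turn 0.001
```

Emit:
play_rows(
  steps=[-0.001,0,0.014,0,-0.001,0,0.025,0,-0.001,0,0.025,0],
)

```text
time: 29.82
tool_pos: [0.4306, 0.0244, 0.2151]
tcp_rot: [-0.382, -3.115, 0.0]
wrist_force: [0.3, -0.4, -0.5]
width: 0.409
grip_force: 0.0
```

Emit:
play_rows(
  steps=[0,0,0,0,0,0,0,0,0,0,0,0,0,0,0,0],
  jaw=255,
)

```text
time: 30.32
tool_pos: [0.4317, 0.0241, 0.217]
tcp_rot: [0.382, 3.117, -0.0]
wrist_force: [-0.9, -2.6, 2.0]
width: 0.126
grip_force: 41.7
```

Emit:
play_rows(
  steps=[0,0,0,0.15,0,0,0.0005,0.3,0,0,0.001,0.45,0,0,0.001,0.6,0,0,0.0015,0.75,0,0,0.002,0.85,0,0,0.002,0.88,0,0,0.002,0.88,0,0,0.002,0.88],
)

```text
time: 31.45
tool_pos: [0.4312, 0.0234, 0.2154]
tcp_rot: [1.672, 2.659, -0.003]
wrist_force: [-3.2, -3.8, 4.2]
width: 0.126
grip_force: 42.4
```

```bash
python3 go.py n 3 2.0 0.214;  python3 -c "
from workcell import bot;print(bot.read_state()['torque'])"
```

```text
t 31.45 pos [0.4312 0.0234 0.2154] yang 25.68 q6 -0.449 tilt 0.13 F [-3.2 -3.8  4.2]
shift [0.0019 0.0003 0.0014] turn -0.027
[-0.74421632  0.55606852  0.41408052]
```

All four nuts are at their stops. Now the lever.

Emit:
play_rows(
  steps=[0,0,0,-0.02,0,0,0,-0.02,0,0,-0.03,-0.02,0,0,-0.06,-0.15,0,0,-0.06,-0.3,0,0,-0.06,-0.3],
  jaw=165,
)

```text
time: 32.2
tool_pos: [0.4317, 0.0246, 0.2749]
tcp_rot: [1.26, 2.877, 0.001]
wrist_force: [-0.9, 0.5, -0.3]
width: 0.35
grip_force: 0.0
```

```bash
python3 go.py .5363 .0352 .265 58
```

```text
t 32.2 pos [0.4317 0.0246 0.2749] yang 42.71 q6 -0.747 tilt 0.05 F [-0.9  0.5 -0.3]
shift [-0.0631  0.0841  0.0099] turn -0.267
```

Emit:
play_rows(
  steps=[-0.016,0.021,0,-0.1,-0.032,0.042,0,-0.2,-0.048,0.063,0.003,-0.267,-0.063,0.084,0.01,-0.267,-0.063,0.084,0.01,-0.267,-0.063,0.084,0.01,-0.267],
)

```text
time: 32.95
tool_pos: [0.535, 0.0352, 0.2638]
tcp_rot: [-0.865, -3.018, 0.001]
wrist_force: [-0.5, -0.3, 0.2]
width: 0.352
grip_force: 0.0
```

```bash
python3 - <<'E'
from go import *
w=bot.read_camera("wrist"); np.savez("w4.npz",**{k:w[k] for k in("mtx","R","t")})
print("peg",proj(w,[.5363,.0352,.2005],True)-[120,0],"piv",proj(w,np.r_[C,.193],True)-[120,0])
for k in (1,2,3,4): print(k,proj(w,np.r_[nut(k),.216],True)-[120,0])
plan(.5363,.0352,.210,58)
cv2.imwrite("pics/w4.png",w["pixels"][0:320,120:520])
E
```

```text
peg [201.19131671 225.31833605] piv [201.33610302 153.75598821]
1 [304.4776815  222.28594085]
2 [270.40367881  48.55644243]
3 [89.15927386 96.26490205]
4 [141.3380744  260.51332939]
t 33.0 pos [0.535  0.0352 0.2642] yang 58.04 q6 -0.994 tilt 0.07 F [ 0.1 -0.3 -0.2]
shift [-0.0011  0.0008  0.0542] turn 0.001
```

View pics/w4.png

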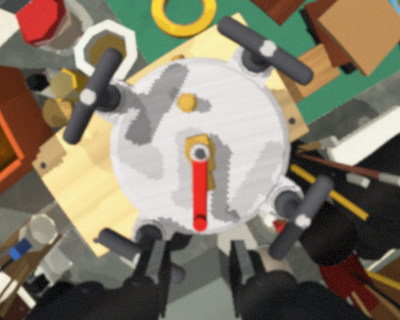

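The wrist view has the peg at (200,225) and the pivot at (200,153), both as predicted, so the lever is at about -32°. I'll turn the fingers parallel to nut 4's bar for clearance, then grip the peg.

Emit:
play_rows(
  steps=[-0.001,0.001,0,0.16,-0.001,0.001,0,0.32,-0.001,0.001,0,0.48,-0.001,0.001,0.02,0.48,-0.001,0.001,0.035,0.48,-0.001,0.001,0.035,0.48],
  jaw=175,
)

```text
time: 33.75
tool_pos: [0.5353, 0.0355, 0.2267]
tcp_rot: [-1.553, -2.726, 0.004]
wrist_force: [0.4, -0.0, -0.2]
width: 0.317
grip_force: 0.0
```

```bash
python3 go.py .5363 .0352 .2115 30.5
```

```text
t 33.75 pos [0.5353 0.0355 0.2267] yang 30.67 q6 -0.516 tilt 0.29 F [ 0.4 -0.  -0.2]
shift [-0.0008  0.0008  0.0152] turn 0.003
```

Emit:
play_rows(
  steps=[-0.001,0.001,0.008,0,-0.001,0.001,0.0155,0,-0.001,0.001,0.0155,0],
)

```text
time: 34.12
tool_pos: [0.5382, 0.0351, 0.2132]
tcp_rot: [-1.556, -2.728, 0.001]
wrist_force: [-0.6, 1.1, 0.5]
width: 0.308
grip_force: 0.0
```

Emit:
play_rows(
  steps=[0,0,0,0,0,0,0,0,0,0,0,0,0,0,0,0],
  jaw=255,
  grip_force=25,
)

```text
time: 34.62
tool_pos: [0.5385, 0.0352, 0.2142]
tcp_rot: [-1.556, -2.729, 0.0]
wrist_force: [-0.9, 0.5, 1.2]
width: 0.079
grip_force: 24.4
```

```bash
python3 - <<'E'
from go import *
s=bot.read_state();R=Ro.from_rotvec(s["tcp_rot"]).as_matrix()
print(s["tool_pos"],s["wrist_force"])
P=lambda t:.046*np.array([np.cos(np.deg2rad(t)),np.sin(np.deg2rad(t)),0])
out=[]
for t in np.linspace(-32,-109,10)[1:]: out.append((R.T@(P(t)-P(-32))).round(3)[:2])
print(np.array(out).tolist())
E
```

```text
[0.53845235 0.03517969 0.21416528] [-0.8599585   0.50601976  1.17034594]
[[-0.003, -0.006], [-0.004, -0.013], [-0.005, -0.02], [-0.005, -0.027], [-0.004, -0.033], [-0.001, -0.04], [0.002, -0.046], [0.006, -0.051], [0.011, -0.056]]
```

Emit:
play_rows(
  steps=[-0.003,-0.006,0,0,-0.004,-0.013,0,0,-0.005,-0.02,0,0,-0.005,-0.027,0,0,-0.004,-0.033,0,0,-0.001,-0.04,0,0,0.002,-0.046,0,0,0.006,-0.051,0,0,0.011,-0.056,0,0,0.011,-0.056,0,0],
)

```text
time: 35.88
tool_pos: [0.4834, 0.0151, 0.2143]
tcp_rot: [-1.556, -2.728, 0.004]
wrist_force: [-3.3, -5.0, 2.3]
width: 0.083
grip_force: 25.3
```

```bash
python3 go.py .5 .06 .2115 30.5
```

```text
t 35.88 pos [0.4834 0.0151 0.2143] yang 30.62 q6 -0.552 tilt 0.16 F [-3.3 -5.   2.3]
shift [0.0302 0.0372 0.0027] turn 0.002
```

Emit:
play_rows(
  steps=[0,0,0,0,0,0,0,0,0,0,-0.03,0,0,0,-0.07,0,0,0,-0.12,0,0,0,-0.16,0,0,0,-0.16,0],
  jaw=170,
)

```text
time: 36.75
tool_pos: [0.4868, 0.0165, 0.3787]
tcp_rot: [1.553, 2.723, 0.007]
wrist_force: [0.3, -0.4, -0.7]
width: 0.333
grip_force: 0.0
```

```bash
python3 - <<'E'
from go import *
w=bot.read_camera("wrist"); c=C
P=C+.046*np.array([np.cos(np.deg2rad(-107.75)),np.sin(np.deg2rad(-107.75))])
o=np.array([220,50]);print("peg",(proj(w,np.r_[P,.2005],True)-o)*3,"piv",(proj(w,np.r_[C,.193],True)-o)*3)
cv2.imwrite("pics/w5.png",cv2.resize(w["pixels"][50:250,220:440],None,fx=3,fy=3,interpolation=cv2.INTER_CUBIC))
E
```

```text
peg [286.3226641  388.45416488] piv [388.09005487 295.5091597 ]
```

View pics/w5.png

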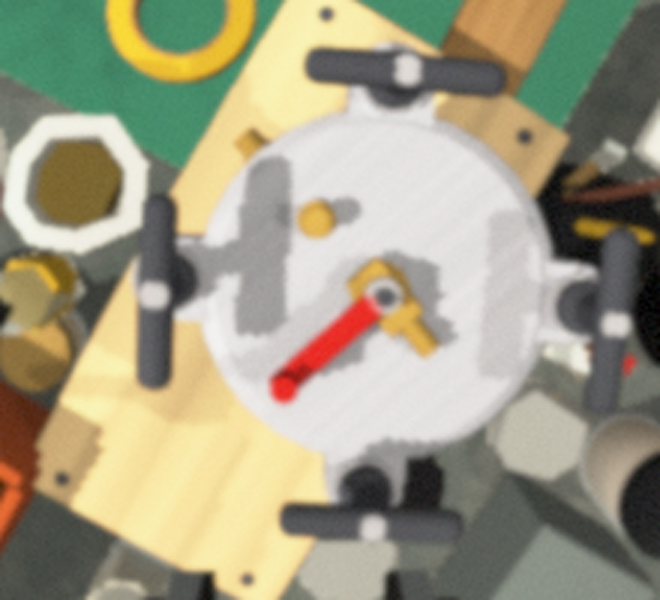

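The lever peg is at (284,388), against a predicted shut position of (286,388), and all bars look tangential. Nut 1's bar looks slightly skewed, so I'll check it against a projection.

```bash
python3 - <<'E'
from go import *
w=bot.read_camera("wrist");o=np.array([220,50])
for k in (1,2,3,4):
    a=np.deg2rad(YAW+135+90*(k-1)); d=.029*np.array([np.cos(a),np.sin(a)])
    print(k,[((proj(w,np.r_[nut(k)+s*d,.216],True)-o)*3).round(0).tolist() for s in(1,-1)])
E
```

```text
1 [[638.0, 240.0], [616.0, 414.0]]
2 [[323.0, 62.0], [512.0, 79.0]]
3 [[158.0, 387.0], [164.0, 203.0]]
4 [[466.0, 537.0], [294.0, 529.0]]
```

Every bar's slope matches its predicted home position, so I'm handing in.

```bash
python3 -c "
from workcell import bot;print(bot.finish_job())"
```

```text
the job is handed in; nothing more can be done
None
```

I tightened the four nuts to their stops in two crosswise rounds, turned the vent lever square across its pipe, and handed the job in at about 37 s of the 72 s. The judge's result was not shown, and I did not measure the lid's gap or tilt directly.

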